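Build the test-sieve stack on the shaker

TASK

Get the sieve stack ready for a soil sample: build it up piece by piece on the collecting pan that is clamped on the little shaker, first the fine sieve (blue), on it the medium one (green), then the coarse one (orange), and close the stack with the metal lid. Each piece must sit upright and fully home in the rim of the one below. Leave the black jar and the cup with the yellow lid standing where they are.

Things in the scene. Friction and masses are not known exactly. Their poses are not given: they have to be found in the camera images.
- fine_sieve_center (a point): Fine sieve: blue sieve frame, 62 mm outer diameter, 42 mm high: lowest 8 mm a spigot (54 mm across, tapered foot), from the shoulder up a plain wall 2 mm thick (bore 58 mm); dense grey cloth 11 mm above the underside. Stands upright on its spigot. Point: on the axis, half-way up (21 mm); z axis up, yaw does not matter. 110 g. Goes first, into the pan's rim.
- medium_sieve_center (a point): Medium sieve: green sieve frame, 62 mm outer diameter, 42 mm high: lowest 8 mm a spigot (54 mm across, tapered foot), from the shoulder up a plain wall 2 mm thick (bore 58 mm); 3.6 mm mesh 11 mm above the underside. Stands upright on its spigot. Point: on the axis, half-way up (21 mm); z axis up, yaw does not matter. 110 g. Goes into the rim of the fine sieve.
- coarse_sieve_center (a point): Coarse sieve: orange sieve frame, 62 mm outer diameter, 42 mm high: lowest 8 mm a spigot (54 mm across, tapered foot), from the shoulder up a plain wall 2 mm thick (bore 58 mm); open 7.5 mm mesh 11 mm above the underside. Stands upright on its spigot. Point: on the axis, half-way up (21 mm); z axis up, yaw does not matter. 110 g. Goes into the rim of the medium sieve.
- lid_center (a point): Lid: bare metal disc, 62 mm diameter, with a round black knob, 44 mm high: spigot 8 mm (54 mm across, tapered foot), disc from 8 to 14 mm, knob 22 mm in diameter from 14 to 44 mm (grip it by the knob). Stands upright on its spigot. Point: on the axis, half-way up (22 mm); z axis up, yaw does not matter. 80 g.
- pan_rim (a point): Centre of the mouth of the steel collecting pan (62 mm outer, 58 mm inner, 26 mm high), level with its rim, 78 mm above the bench. It is clamped on the shaker (fixed, off; round white machine, 124 mm across, grey console out to 74 mm). Seated, each shoulder rests on the rim below: undersides at 70, 104, 138 and 172 mm. Grip sieves high on the wall, or the tips meet the rim below.
- black_jar_center (a point): Bystander: black jar, 68 mm in diameter, 86 mm high, standing loose on the bench; the point is its centre, half-way up, z axis up. Must stay where it is.
- cup_center (a point): Bystander: clear specimen cup with a yellow lid, 64 mm in diameter, 71 mm high, standing loose on the bench; the point is its centre, half-way up, z axis up. Must stay where it is.
- binder_corner (a point): An obstacle to keep clear of: foot of the nearest corner, on the bench, of three tall ring binders that stand in one fixed block 315 mm high. From this point the block runs 280 mm in the direction (0.87, -0.5) in x and y, and 238 mm in the direction (0.5, 0.87). The point's own axes are those of the world.

How it is judged (in metres and radians):
On the way, in this order (a step that is already met when the one before it is completed fails the run):
1. the fine (blue) sieve sits home in the collecting pan (horizontal distance between fine_sieve_center and pan_rim below 0.006 m and z of fine_sieve_center in the frame of pan_rim between 0.01 and 0.016 m and angle between fine_sieve_center's own z axis and vertical below 0.06 rad), for 0.2 s.
2. the medium (green) sieve sits home in the fine one (horizontal distance between medium_sieve_center and fine_sieve_center below 0.006 m and z of medium_sieve_center in the frame of fine_sieve_center between 0.031 and 0.037 m and angle between medium_sieve_center's own z axis and vertical below 0.06 rad), for 0.2 s.
3. the coarse (orange) sieve sits home in the medium one (horizontal distance between coarse_sieve_center and medium_sieve_center below 0.006 m and z of coarse_sieve_center in the frame of medium_sieve_center between 0.031 and 0.037 m and angle between coarse_sieve_center's own z axis and vertical below 0.06 rad), for 0.2 s.
4. the lid sits home in the coarse sieve (horizontal distance between lid_center and coarse_sieve_center below 0.006 m and z of lid_center in the frame of coarse_sieve_center between 0.032 and 0.038 m and angle between lid_center's own z axis and vertical below 0.06 rad), for 0.2 s.
At the end, for the whole second after the job is handed in: From the pan up: fine, medium, coarse sieve and lid, each with its shoulder on the rim below (height within 3 mm, axes within 6 mm of each other, upright within 0.06 rad), released and at rest (all of step 1 and all of step 2 and all of step 3 and all of step 4 and linear speed of each of fine_sieve, medium_sieve, coarse_sieve, lid below 0.02 m/s); the robot touches nothing.
It fails at once if the black jar is knocked over or shifted by more than 30 mm (distance of black_jar_center from where it was at the start of the episode above 0.03 m or angle between black_jar_center's own z axis and vertical above 0.5 rad).
It fails at once if the cup with the yellow lid is knocked over or shifted by more than 30 mm (distance of cup_center from where it was at the start of the episode above 0.03 m or angle between cup_center's own z axis and vertical above 0.5 rad).
It also fails if it takes over 109 s, if anything falls off the work surface, if the arm or the gripper's body presses on something with over 40 N, if the wrist force passes 120 N, or if a joint passes its speed limit or range.

ROBOT

A 7-joint arm with a two-finger parallel gripper is mounted at the origin on a cart in front of the work surface, level with it; the furniture and walls round the work are solid. World frame = base frame: x ahead of the robot, y to its left, z up, the work surface at z = 0. Lengths are in m, angles in degrees, forces in N, time in s.
With the tool pointing down it reaches from about 0.425 to 0.875 m from the base axis. Payload 4.7 kg.
Tool frame: the origin (TCP) lies at the very end of the fingers, on their centre line; the grasp point (between the pads) lies 19 mm behind it (env.grip_point_offset is the distance from the TCP to the grasp point, in m); z points along the fingers, y is the line along which they close (so a half turn about z gives the same grasp; the last joint's range is limited). The gripper opens to 87 mm and grips with 3 to 60 N. Pads are 19 mm wide; open, the fingers measure 117 mm over their backs; the gripper's body (75 mm by 190 mm) begins 51 mm behind the grasp point.
Start: joints at [-65.827, 18.392, -4.016, 83.108, 1.295, 78.541, -3.26], TCP at [0.258, 0.597, 0.223] pointing down, gripper open.
Joint ranges: [-163.93, 163.93], [-17.29, 119.83], [-79.2, 71.16], [3.27, 140.29], [-89.18, 269.18], [5.43, 117.66], [-154.24, 154.24]. Speed limits (degrees/s): [147.25, 147.25, 180, 180, 180, 180, 180].

INTERFACE

Orientations are given as [roll, pitch, yaw] about the fixed x, y, z axes, in that order (R = Rz(yaw) Ry(pitch) Rx(roll)).
In Python, from cell import env gives the robot as it stands.
- The arm moves only by the tool jog_arm, never from a script. Its argument "motion" is a list of rows, each an object of numbers: "x", "y", "z": the shift along the tool's x, y, z in cm; "ax", "ay", "az": the turn, a rotation vector about the tool's x, y, z in degrees. In form: [{"x": .., "y": .., "z": .., "ax": .., "ay": .., "az": ..}, ...]. A call has exactly 5 rows; each row shifts and turns the commanded pose from where the row before left it, along the tool's axes as they then stand; what a row does not reach is not made up. A row lasts 1/10 s, in which the tool goes at most 50 mm and 8.59 degrees, less where a joint would pass 70% of its speed; a pose out of reach is approached as far as the arm can. A call is refused whole if a number of a shift passes 5 or a number of a turn 8.59, either way. A call with a gripper value outside its range is refused whole. "claw" is the gripper command: -1 is shut, 1 is fully open, values between are in proportion, set as the call begins (left out, the last holds). The fingers move at their own pace and stop on an object; "squeeze" is the grip in N (left out, the last holds). Time passes only in rows, so rows that do not move let the fingers close, or fill a call up. It gives the time, the measured TCP pose, the force, the opening and the grip force at its end, in the units of the state.
- env.get_obs(): the state, without advancing time (a new reading comes with each control period).
- env.read_camera(name): name is "scene" or "top" or "wrist"; returns the picture (384x512x3 uint8, red, green, blue); there is no depth.
- env.camera_params(name): a dict with "fx", "fy", "cx", "cy" (pixels), "extrinsics" (4x4, takes a point from world to camera coordinates). Camera axes: x right, y up, looking along -z (the intrinsics and any distortion apply to the point x, -y, -z); pixel columns grow to the right and rows downward; lengths in m; the calibration is good to about 2 mm. The wrist camera is an equidistant fisheye: a pixel r from the principal point sees the ray r / f radians off the axis. A picture is of the moment at which its call begins: read the wrist's pose just before it. camera_params takes no time and is no camera call; for the wrist camera it gives the pose at the moment of the call.
- env.sign_off(): hands the job in; it is judged then, once.
The state is a dict: "time_s": time; "qpos": joint angles; "joint_velocities": joint speeds; "effort": joint torques, N m; "tool_pos": TCP position; "tool_rot": TCP orientation; "force": force on the tool from outside, world axes, zero at the start; "wrist_torque": the same for the moment, N m; "grip_width": finger opening in m; "grasp_force": force on a finger pad.
Only numpy, scipy, OpenCV 4.12 (cv2) and the standard library are available. Lean on these libraries where they do the work, as an engineer would, in place of code of your own. Each camera call takes 0.05 s, during which the arm holds its last target. There are 200 camera calls.

## Working session

There is one attempt and no reset: what is moved stays moved. The work goes in short steps, Python scripts to look and compute and a tool call to move; the robot and the scene stay as the last step left them, time stands still between calls to the robot, and variables do not carry over. Pictures are saved under pics/ and viewed, at most 14 in all, crops included, and the job is handed in when it is done.

Besides the shell and the picture viewer there is one more tool, called after "Call:" as a command line: name --argument value ..., lists and objects as JSON in quotes. jog_arm: Moves the arm, as the interface text tells. Its arguments: {"type":"object","properties":{"motion":{"type":"array"},"claw":{"type":"number"},"squeeze":{"type":"number"}},"required":["motion"]}

```bash
mkdir -p pics; python3 - <<'E'
from cell import env
import cv2,numpy as np
np.set_printoptions(precision=4,suppress=True)
for n in ["scene","top"]:
    p=env.camera_params(n); print(n,p)
    cv2.imwrite(f"pics/{n}0.png",env.read_camera(n)[:,:,::-1])
p=env.camera_params("wrist");print(p)
cv2.imwrite("pics/wrist0.png",env.read_camera("wrist")[:,:,::-1])
print(env.get_obs())
E
```

```text
scene {'fx': 348.6733706381618, 'fy': 348.6733706381618, 'cx': 252.18399585272195, 'cy': 187.48253115524759, 'extrinsics': array([[ 0.4829, -0.8757,  0.0016, -0.381 ],
       [ 0.6282,  0.3477,  0.6961, -0.2966],
       [-0.6101, -0.3352,  0.7179, -0.6821],
       [ 0.    ,  0.    ,  0.    ,  1.    ]])}
top {'fx': 378.7691968399294, 'fy': 378.7691968399294, 'cx': 248.6355311100274, 'cy': 192.4948604327735, 'extrinsics': array([[ 0.0124, -0.9997,  0.0205, -0.2003],
       [ 0.9961,  0.0141,  0.0868, -0.4809],
       [-0.0871,  0.0194,  0.996 , -0.8739],
       [ 0.    ,  0.    ,  0.    ,  1.    ]])}
{'fx': 297.3186396354542, 'fy': 297.3186396354542, 'cx': 254.46817373872472, 'cy': 183.65288345327684, 'extrinsics': array([[ 0.3958,  0.9183, -0.0022, -0.648 ],
       [-0.8877,  0.382 , -0.2571,  0.0321],
       [-0.2353,  0.1037,  0.9664, -0.3892],
       [ 0.    ,  0.    ,  0.    ,  1.    ]])}
{'time_s': 0.15, 'qpos': array([-65.8275,  18.4298,  -4.015 ,  83.1582,   1.2965,  78.5421,
        -3.2572]), 'joint_velocities': array([-0.0404, -0.0481,  0.0454, -0.1649, -0.143 , -0.1112, -0.0337]), 'effort': array([ -0.0002, -49.1793,  -0.4045, -31.2878,  -0.0639,   0.0404,
         0.0001]), 'tool_pos': array([0.2577, 0.5963, 0.2217]), 'tool_rot': array([-179.9151,    0.0067,  156.6395]), 'force': array([-0.0069,  0.1219, -0.4731]), 'wrist_torque': array([-0.0205, -0.0158, -0.0381]), 'grasp_force': 0.0, 'grip_width': 0.08687603577520783}
```

View pics/scene0.png

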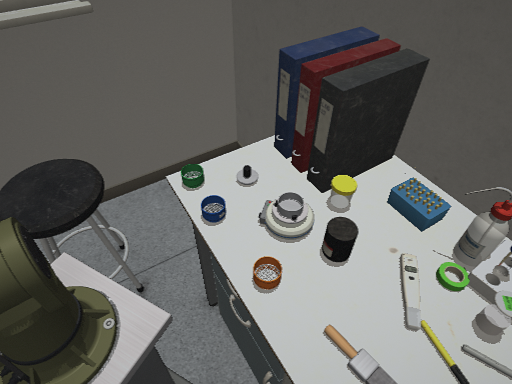

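View pics/top0.png

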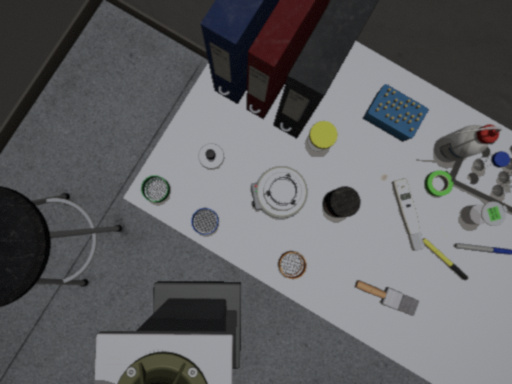

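View pics/wrist0.png

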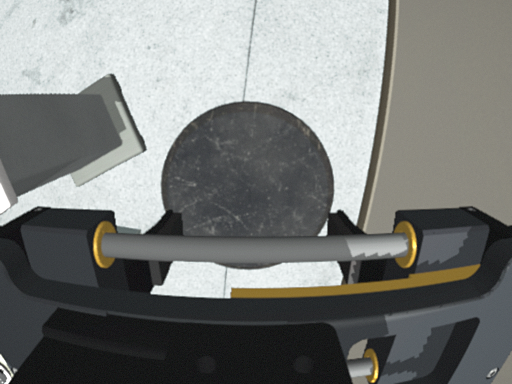

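The pictures show the sieves in top view at blue (205,222), green (156,190) and orange (292,264). The lid is at (211,156), the pan mouth at (283,193), the jar at (344,202), the cup at (323,135) and the nearest binder corner near (288,133). In the scene view they are at (213,208), (193,176), (268,272), (247,174), (291,203), (340,238), (344,185). I'll triangulate next.

```bash
cat > h.py <<'E'
from cell import env
import cv2,numpy as np
from scipy.optimize import least_squares
np.set_printoptions(precision=4,suppress=True)
def proj(P,p,fish=False):
    P=np.atleast_2d(P); c=P@p["extrinsics"][:3,:3].T+p["extrinsics"][:3,3]
    x,y,z=c[:,0],-c[:,1],-c[:,2]
    if fish:
        r=np.hypot(x,y)+1e-12; k=np.arctan2(r,z)/r
    else: k=1/z
    return np.c_[p["fx"]*x*k+p["cx"],p["fy"]*y*k+p["cy"]]
def sieve(c,r=.031,z0=-.013,z1=.021):   # hull points, c = centre
    a=np.linspace(0,2*np.pi,48,endpoint=False)
    ring=lambda r,z:np.c_[r*np.cos(a),r*np.sin(a),0*a+z]
    return np.r_[ring(r,z0),ring(r,z1),ring(.027,-.021)]+c
D=np.array([[np.cos(t),np.sin(t)] for t in np.linspace(0,2*np.pi,24,endpoint=False)])
sup=lambda q:(q@D.T).max(0)
def mask(img,col,near,rad):
    h=cv2.cvtColor(img,cv2.COLOR_RGB2HSV); lo,hi=dict(blue=((105,110,40),(125,255,255)),green=((60,100,30),(85,255,255)),orange=((4,150,60),(18,255,255)))[col]
    m=cv2.inRange(h,lo,hi); k=np.zeros_like(m); cv2.circle(k,near,rad,255,-1); m&=k
    return np.argwhere(m)[:,::-1].astype(float)
def fit(obs,x0):  # obs: list of (params,fish,pixels)
    tg=[(p,f,sup(q)) for p,f,q in obs]
    fn=lambda c:np.concatenate([sup(proj(sieve(c),p,f))-s for p,f,s in tg])
    return least_squares(fn,x0,loss="soft_l1")
def tri(obs,x0=(.5,.1,.05)): # obs: (params,fish,(u,v))
    return least_squares(lambda c:np.concatenate([proj(c,p,f)[0]-np.array(u) for p,f,u in obs]),x0)
E
python3 - <<'E'
from h import *
T,S=env.camera_params("top"),env.camera_params("scene")
it=cv2.imread("pics/top0.png")[:,:,::-1].copy(); isc=cv2.imread("pics/scene0.png")[:,:,::-1].copy()
for c,t,s in [("blue",(205,222),(213,208)),("green",(156,190),(193,176)),("orange",(292,264),(268,272))]:
    a,b=mask(it,c,t,20),mask(isc,c,s,20)
    r=fit([(T,0,a),(S,0,b)],(.5,.1,.02)); print(c,len(a),len(b),r.x,np.hypot(*r.x[:2]),np.sqrt(np.mean(r.fun**2)))
for n,t,s in [("pan",(283,193),(291,203)),("lidknobtop",(210.5,154.5),(247,168)),("jartop",(344,201),(341,226)),("cuptop",(323,135),(344,184)),("bind",(285,133),(317,187))]:
    r=tri([(T,0,t),(S,0,s)]);print(n,r.x,r.cost)
z=lambda im,x,y,w:cv2.resize(np.ascontiguousarray(im[y-w:y+w,x-w:x+w,::-1]),(390,390),interpolation=cv2.INTER_CUBIC)
cv2.imwrite("pics/z1.png",np.hstack([z(it,260,175,65),z(isc,270,195,65)]))
E
```

```text
blue 5 354 [ 0.4399 -0.0724 -0.0176] 0.4457906914223194 8.776137261580478
green 56 346 [0.4907 0.0284 0.0153] 0.49148979064541004 1.3679158834138256
orange 1 411 [ 0.3207 -0.2955  0.0117] 0.4361387969440021 12.263637595172522
pan [ 0.4803 -0.2721  0.0751] 1.638833970460594
lidknobtop [ 0.57   -0.1037  0.041 ] 0.036206218653525205
jartop [ 0.462  -0.4027  0.0889] 0.000486679866621431
cuptop [ 0.615  -0.3626  0.0648] 0.041957326811929256
bind [ 0.6371 -0.2861 -0.0049] 2.5445386391719635
```

View pics/z1.png

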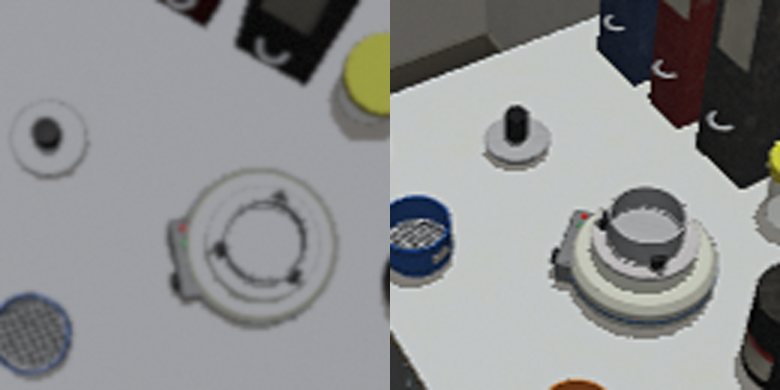

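The zoom shows the pan mouth at top (282.3,190.9) and scene (290.7,201). The lid disc is at top (211,156). I'll redo the sieve masks with looser thresholds for the top view.

```bash
python3 - <<'E'
from h import *
T,S=env.camera_params("top"),env.camera_params("scene")
it=cv2.imread("pics/top0.png")[:,:,::-1].copy(); isc=cv2.imread("pics/scene0.png")[:,:,::-1].copy()
for c,t,s,hr in [("blue",(205,222),(213,208),(100,130)),("green",(156,190),(193,176),(55,95)),("orange",(292,264),(268,272),(2,25))]:
    h=cv2.cvtColor(it,cv2.COLOR_RGB2HSV); k=np.zeros(h.shape[:2],np.uint8); cv2.circle(k,t,18,255,-1)
    a=np.argwhere(cv2.inRange(h,(hr[0],70,20),(hr[1],255,255))&k)[:,::-1].astype(float)
    b=mask(isc,c,s,20)
    r=fit([(T,0,a),(S,0,b)],(.5,.1,.02)); print(c,len(a),a.min(0),a.max(0),r.x,np.hypot(*r.x[:2]),np.sqrt(np.mean(r.fun**2)))
for n,t,s in [("pan",(282.3,190.9),(290.7,201))]:
    r=tri([(T,0,t),(S,0,s)]);print(n,r.x,r.cost,proj([.4803,-.2721,.078],T),proj([.4803,-.2721,.078],S))
E
```

```text
blue 89 [191. 208.] [217. 234.] [ 0.4157 -0.0914  0.0175] 0.4256351299704923 0.7280583231464505
green 109 [142. 176.] [168. 201.] [0.4903 0.0281 0.0158] 0.4911529170810957 1.0014597717401081
orange 135 [279. 251.] [305. 278.] [ 0.317  -0.2964  0.018 ] 0.43404670613136875 0.7934655498537483
pan [ 0.4845 -0.2698  0.0769] 1.081414609783427 [[284.2476 192.2868]] [[289.7934 202.3005]]
```

Call:
jog_arm --motion '[{"az":8.33},{"az":8.33},{"az":8.33},{"az":8.33},{"az":8.33}]' --claw 1

```text
$.motion[0]: bad value
```

Call:
jog_arm --motion '[{"az":8.33},{"az":8.33},{"az":8.33},{"x":-3,"y":1.9},{"x":-3,"y":1.9}]'

```text
$.motion[0]: bad value
```

Call:
jog_arm --motion '[{"x":-3,"y":1.9},{"x":-3,"y":1.9},{"x":-3,"y":1.9},{"x":-3,"y":1.9},{"x":-3,"y":1.9}]'

```text
$.motion[0]: bad value
```

Call:
jog_arm --motion '[{"x":-3,"y":1.9},{"x":-3,"y":1.9},{"x":-3,"y":1.9},{"x":-3.9},{"x":-3.9}]'

```text
$.motion[0]: bad value
```

Call:
jog_arm --motion '[{"x":-3.9},{"x":-3.9},{"x":-3.9},{"x":-3.9},{"x":-3.9}]'

```text
$.motion[0]: bad value
```

Call:
jog_arm --motion '[{"x":-3.9},{"x":-3.9},{"x":-3.9},{},{}]'

```text
$.motion[0]: bad value
```

All six keys seem to be required.

Call:
jog_arm --motion '[{"x":0,"y":0,"z":0,"ax":0,"ay":0,"az":8.33},{"x":0,"y":0,"z":0,"ax":0,"ay":0,"az":8.33},{"x":0,"y":0,"z":0,"ax":0,"ay":0,"az":8.33},{"x":0,"y":0,"z":0,"ax":0,"ay":0,"az":8.33},{"x":0,"y":0,"z":0,"ax":0,"ay":0,"az":8.33}]' --claw 1

```text
time_s: 0.65
tool_pos: [0.2577, 0.5965, 0.2221]
tool_rot: [-180.0, 0.0, 114.6]
force: [-0.0, -0.5, -0.0]
grip_width: 0.0874
grasp_force: 0.0
```

Call:
jog_arm --motion '[{"x":0,"y":0,"z":0,"ax":0,"ay":0,"az":8.33},{"x":0,"y":0,"z":0,"ax":0,"ay":0,"az":8.33},{"x":0,"y":0,"z":0,"ax":0,"ay":0,"az":8.33},{"x":-3,"y":1.9,"z":0,"ax":0,"ay":0,"az":0},{"x":-3,"y":1.9,"z":0,"ax":0,"ay":0,"az":0}]'

```text
time_s: 1.15
tool_pos: [0.295, 0.5365, 0.2217]
tool_rot: [-180.0, 0.1, 90.2]
force: [1.5, 0.1, 0.6]
grip_width: 0.0868
grasp_force: 0.0
```

Call:
jog_arm --motion '[{"x":-3,"y":1.9,"z":0,"ax":0,"ay":0,"az":0},{"x":-3,"y":1.9,"z":0,"ax":0,"ay":0,"az":0},{"x":-3,"y":1.9,"z":0,"ax":0,"ay":0,"az":0},{"x":-3,"y":1.9,"z":0,"ax":0,"ay":0,"az":0},{"x":-3,"y":1.9,"z":0,"ax":0,"ay":0,"az":0}]'

```text
time_s: 1.65
tool_pos: [0.3913, 0.3852, 0.2224]
tool_rot: [-180.0, 0.0, 90.0]
force: [0.2, 0.5, -0.1]
grip_width: 0.087
grasp_force: 0.0
```

Call:
jog_arm --motion '[{"x":-3,"y":1.9,"z":0,"ax":0,"ay":0,"az":0},{"x":-3,"y":1.9,"z":0,"ax":0,"ay":0,"az":0},{"x":-3,"y":1.9,"z":0,"ax":0,"ay":0,"az":0},{"x":-3.9,"y":0,"z":0,"ax":0,"ay":0,"az":0},{"x":-3.9,"y":0,"z":0,"ax":0,"ay":0,"az":0}]'

```text
time_s: 2.15
tool_pos: [0.448, 0.217, 0.2222]
tool_rot: [-180.0, 0.0, 90.0]
force: [0.2, -0.1, -0.1]
grip_width: 0.087
grasp_force: 0.0
```

Call:
jog_arm --motion '[{"x":-3.9,"y":0,"z":0,"ax":0,"ay":0,"az":0},{"x":-3.9,"y":0,"z":0,"ax":0,"ay":0,"az":0},{"x":-3.9,"y":0,"z":0,"ax":0,"ay":0,"az":0},{"x":-3.9,"y":0,"z":0,"ax":0,"ay":0,"az":0},{"x":-3.9,"y":0,"z":0,"ax":0,"ay":0,"az":0}]'

```text
time_s: 2.65
tool_pos: [0.4474, 0.0221, 0.2224]
tool_rot: [180.0, -0.0, 90.0]
force: [0.7, -0.1, -0.6]
grip_width: 0.0872
grasp_force: 0.0
```

Call:
jog_arm --motion '[{"x":-3.9,"y":0,"z":0,"ax":0,"ay":0,"az":0},{"x":-3.9,"y":0,"z":0,"ax":0,"ay":0,"az":0},{"x":-3.9,"y":0,"z":0,"ax":0,"ay":0,"az":0},{"x":0,"y":0,"z":0,"ax":0,"ay":0,"az":0},{"x":0,"y":0,"z":0,"ax":0,"ay":0,"az":0}]'

```text
time_s: 3.15
tool_pos: [0.4475, -0.0938, 0.2225]
tool_rot: [180.0, -0.1, 89.9]
force: [1.3, 1.3, 0.3]
grip_width: 0.0871
grasp_force: 0.0
```

```bash
python3 - <<'E'
from h import *
p=env.camera_params("wrist");im=env.read_camera("wrist")
cv2.imwrite("pics/w1.png",im[:,:,::-1]); o=env.get_obs();print(o["tool_pos"],o["tool_rot"],o["qpos"])
import pickle;pickle.dump(p,open("pics/w1.pkl","wb"))
for n,c in dict(blue=[.4157,-.0914,.021],green=[.4903,.0281,.021],orange=[.317,-.2964,.021],lidtop=[.57,-.1037,.044],pan=[.483,-.271,.078]).items(): print(n,proj(c,p,1))
E
```

```text
[ 0.4476 -0.0927  0.2224] [-179.986    -0.045    90.0005] [-34.3421  -8.6725  39.3671 110.299    5.5996  76.5064   3.3905]
blue [[228.8739 160.4385]]
green [[289.7926  63.839 ]]
orange [[169.3149 294.4931]]
lidtop [[354.8897 174.3894]]
pan [[282.2893 307.5024]]
```

View pics/w1.png

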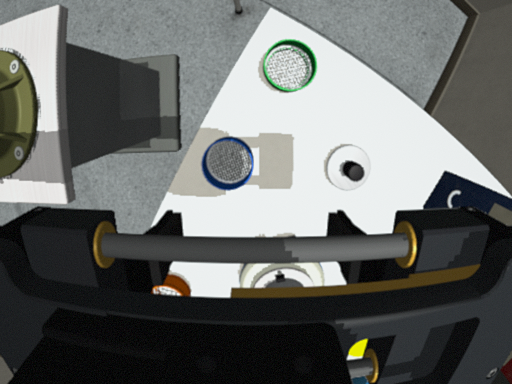

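The wrist picture shows blue (228,162), green (290,66), the lid knob (353,170) and part of the pan (282,280). I'll refine with all three views.

```bash
cat >> h.py <<'E'
HR=dict(blue=(100,130),green=(50,95),orange=(2,25))
def blob(im,c,near,rad,smin=90):
    h=cv2.cvtColor(im,cv2.COLOR_RGB2HSV); k=np.zeros(h.shape[:2],np.uint8); cv2.circle(k,tuple(int(v) for v in near),rad,255,-1)
    m=(cv2.inRange(h,(0,0,0),(180,255,75)) if c=="dark" else cv2.inRange(h,(HR[c][0],smin,20),(HR[c][1],255,255)))&k
    n,l,s,_=cv2.connectedComponentsWithStats(m,connectivity=8); 
    return np.argwhere(l==1+s[1:,4].argmax())[:,::-1].astype(float)
def knob(c):
    a=np.linspace(0,2*np.pi,48,endpoint=False); return np.concatenate([np.c_[.011*np.cos(a),.011*np.sin(a),0*a+z] for z in (-.008,.022)])+c
def fit2(obs,x0,model=sieve):
    tg=[(p,f,sup(q)) for p,f,q in obs]
    r=least_squares(lambda c:np.concatenate([sup(proj(model(c),p,f))-s for p,f,s in tg]),x0,loss="soft_l1")
    return r.x,np.sqrt(np.mean(r.fun**2))
E
python3 - <<'E'
from h import *
import pickle
rd=lambda n:cv2.imread(n)[:,:,::-1].copy()
T,S,W=env.camera_params("top"),env.camera_params("scene"),pickle.load(open("pics/w1.pkl","rb"))
it,isc,iw=rd("pics/top0.png"),rd("pics/scene0.png"),rd("pics/w1.png")
for c,t,s,w in [("blue",(205,222),(213,208),(228,162)),("green",(156,190),(193,176),(290,66))]:
    a,b,d=blob(it,c,t,18,60),blob(isc,c,s,20),blob(iw,c,w,34)
    for o in ([(T,0,a),(S,0,b),(W,1,d)],[(S,0,b),(W,1,d)],[(T,0,a),(S,0,b)],[(W,1,d)]): print(c,len(d),*fit2(o,(.45,0,.02)))
a,b,d=blob(it,"dark",(210,155),10),blob(isc,"dark",(247,172),10),blob(iw,"dark",(353,170),20)
print(len(a),len(b),len(d))
for o in ([(T,0,a),(S,0,b),(W,1,d)],[(S,0,b),(W,1,d)]): print("lid",*fit2(o,(.57,-.1,.02),knob))
E
```

```text
blue 570 [ 0.415  -0.0929  0.0189] 0.8433935164783465
blue 570 [ 0.4149 -0.0933  0.0186] 0.915160209424109
blue 570 [ 0.4156 -0.0916  0.0181] 0.6289824633617503
blue 570 [ 0.4135 -0.0961  0.0064] 0.3397290393276523
green 535 [0.4894 0.0262 0.0165] 3.505643937276235
green 535 [0.4891 0.0259 0.017 ] 0.765377452073254
green 535 [0.4938 0.0325 0.0111] 3.550033863458993
green 535 [0.49   0.0267 0.009 ] 0.2978094482296891
74 79 287
lid [ 0.5729 -0.1021  0.0176] 1.072463810699241
lid [ 0.5732 -0.1024  0.0173] 1.1330674122198097
```

Call:
jog_arm --motion '[{"x":0,"y":-1.1,"z":2,"ax":0,"ay":0,"az":0},{"x":0,"y":-1.1,"z":2,"ax":0,"ay":0,"az":0},{"x":0,"y":-1.1,"z":2,"ax":0,"ay":0,"az":0},{"x":0,"y":0,"z":0,"ax":0,"ay":0,"az":0},{"x":0,"y":0,"z":0,"ax":0,"ay":0,"az":0}]'

```text
time_s: 3.7
tool_pos: [0.4152, -0.0923, 0.163]
tool_rot: [180.0, -0.0, 90.1]
force: [0.2, 0.2, 0.5]
grip_width: 0.0868
grasp_force: 0.0
```

```bash
cat >> h.py <<'E'
def wfit(c,near,rad,z,smin=90,model=sieve,im=None):
    p=env.camera_params("wrist"); im=env.read_camera("wrist"); o=env.get_obs()
    d=blob(im,c,near,rad,smin); s=sup(d)
    r=least_squares(lambda q:sup(proj(model(np.r_[q,z]),p,1))-s,o["tool_pos"][:2],loss="soft_l1")
    print(c,len(d),"fit",r.x,"rms",np.sqrt(np.mean(r.fun**2)),"tcp",o["tool_pos"],o["tool_rot"],"d_cm(x,y tool)",(r.x-o["tool_pos"][:2])[::-1]*100)
    return im
E
python3 - <<'E'
from h import *
p=env.camera_params("wrist");q=proj([.4145,-.0935,.021],p,1)[0];print(q)
im=wfit("blue",q,70,.021)
cv2.imwrite("pics/w2.png",im[:,:,::-1])
import pickle;p=pickle.load(open("pics/w1.pkl","rb"));iw=cv2.imread("pics/w1.png")[:,:,::-1].copy()
for c,w in (("blue",(228,162)),("green",(290,66))):
    s=sup(blob(iw,c,w,34));r=least_squares(lambda q:sup(proj(sieve(np.r_[q,.021]),p,1))-s,(.45,0),loss="soft_l1");print(c,r.x,np.sqrt(np.mean(r.fun**2)))
E
```

```text
[253.6923 173.9124]
blue 911 fit [ 0.4148 -0.0929] rms 1.2354349980013604 tcp [ 0.416  -0.0926  0.1636] [179.8943   0.0017  90.088 ] d_cm(x,y tool) [-0.0369 -0.1129]
blue [ 0.4149 -0.0933] 1.1128141977024353
green [0.4885 0.0249] 0.9374718975950828
```

View pics/w2.png

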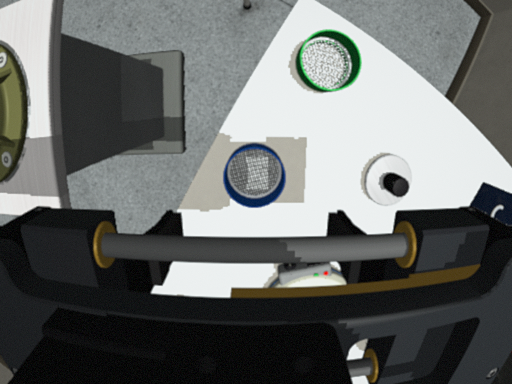

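Blue is at (255,174), right under the tool, and the fit agrees to 1 mm. Descending to grasp.

Call:
jog_arm --motion '[{"x":0,"y":0,"z":3,"ax":0,"ay":0,"az":0},{"x":0,"y":0,"z":3,"ax":0,"ay":0,"az":0},{"x":0,"y":0,"z":3,"ax":0,"ay":0,"az":0},{"x":0,"y":0,"z":2,"ax":0,"ay":0,"az":0},{"x":0,"y":-0.1,"z":1,"ax":0,"ay":0,"az":0}]'

```text
time_s: 4.25
tool_pos: [0.4143, -0.0931, 0.042]
tool_rot: [-180.0, 0.1, 90.0]
force: [-0.2, 0.1, 0.4]
grip_width: 0.087
grasp_force: 0.0
```

Call:
jog_arm --motion '[{"x":0,"y":0,"z":1,"ax":0,"ay":0,"az":0},{"x":0,"y":0,"z":1,"ax":0,"ay":0,"az":0},{"x":0,"y":0,"z":0.5,"ax":0,"ay":0,"az":0},{"x":0,"y":0,"z":0,"ax":0,"ay":0,"az":0},{"x":0,"y":0,"z":0,"ax":0,"ay":0,"az":0}]'

```text
time_s: 4.75
tool_pos: [0.4142, -0.0934, 0.0179]
tool_rot: [180.0, -0.0, 90.0]
force: [0.0, -0.1, -0.3]
grip_width: 0.087
grasp_force: 0.0
```

Call:
jog_arm --motion '[{"x":0,"y":0,"z":0,"ax":0,"ay":0,"az":0},{"x":0,"y":0,"z":0,"ax":0,"ay":0,"az":0},{"x":0,"y":0,"z":0,"ax":0,"ay":0,"az":0},{"x":0,"y":0,"z":0,"ax":0,"ay":0,"az":0},{"x":0,"y":0,"z":0,"ax":0,"ay":0,"az":0}]' --claw -1 --squeeze 15

```text
time_s: 5.25
tool_pos: [0.414, -0.0933, 0.0177]
tool_rot: [180.0, -0.0, 90.0]
force: [-0.9, -0.4, 1.2]
grip_width: 0.0624
grasp_force: 15.0
```

Call:
jog_arm --motion '[{"x":0,"y":0,"z":-2,"ax":0,"ay":0,"az":0},{"x":0,"y":0,"z":-4,"ax":0,"ay":0,"az":0},{"x":0,"y":0,"z":-4,"ax":0,"ay":0,"az":0},{"x":0,"y":0,"z":-4,"ax":0,"ay":0,"az":0},{"x":0,"y":0,"z":-4,"ax":0,"ay":0,"az":0}]'

```text
time_s: 5.75
tool_pos: [0.4132, -0.0934, 0.1991]
tool_rot: [180.0, -0.0, 90.0]
force: [1.0, -0.3, -1.0]
grip_width: 0.0625
grasp_force: 15.0
```

Call:
jog_arm --motion '[{"x":-2.4,"y":0.6,"z":0,"ax":0,"ay":0,"az":0},{"x":-2.4,"y":0.6,"z":0,"ax":0,"ay":0,"az":0},{"x":-2.4,"y":0.7,"z":0,"ax":0,"ay":0,"az":0},{"x":-2.4,"y":0.7,"z":0,"ax":0,"ay":0,"az":0},{"x":-2.4,"y":0.7,"z":0,"ax":0,"ay":0,"az":0}]'

```text
time_s: 6.25
tool_pos: [0.4467, -0.2141, 0.1974]
tool_rot: [180.0, -0.0, 90.0]
force: [0.4, -0.5, -1.0]
grip_width: 0.0625
grasp_force: 15.0
```

Call:
jog_arm --motion '[{"x":-2.4,"y":0.7,"z":0,"ax":0,"ay":0,"az":0},{"x":-2.4,"y":0.7,"z":0,"ax":0,"ay":0,"az":0},{"x":-2.4,"y":0.7,"z":0,"ax":0,"ay":0,"az":0},{"x":-2.4,"y":0.7,"z":0,"ax":0,"ay":0,"az":0},{"x":-2.4,"y":0.7,"z":0,"ax":0,"ay":0,"az":0}]'

```text
time_s: 6.75
tool_pos: [0.482, -0.3338, 0.197]
tool_rot: [-179.9, -0.0, 90.0]
force: [-0.4, 0.5, -0.7]
grip_width: 0.0625
grasp_force: 15.0
```

Call:
jog_arm --motion '[{"x":0,"y":0,"z":0,"ax":0,"ay":0,"az":0},{"x":0,"y":0,"z":0,"ax":0,"ay":0,"az":0},{"x":0,"y":0,"z":0,"ax":0,"ay":0,"az":0},{"x":0,"y":0,"z":0,"ax":0,"ay":0,"az":0},{"x":0,"y":0,"z":0,"ax":0,"ay":0,"az":0}]'

```text
time_s: 7.25
tool_pos: [0.482, -0.3323, 0.1977]
tool_rot: [180.0, -0.1, 90.1]
force: [0.6, 0.1, -1.3]
grip_width: 0.0624
grasp_force: 15.0
```

```bash
python3 - <<'E'
from h import *
import pickle
p=env.camera_params("wrist");im=env.read_camera("wrist");pickle.dump(p,open("pics/w3.pkl","wb"))
cv2.imwrite("pics/w3.png",im[:,:,::-1])
q=proj([.484,-.271,.078],p,1)[0];print(q)
x,y=int(q[0]),int(q[1]); w=50
y0=max(0,y-w);x0=x-w;print("crop origin",x0,y0)
cv2.imwrite("pics/z3.png",cv2.resize(im[y0:y0+100,x0:x0+100,::-1].copy(),(600,600),interpolation=cv2.INTER_CUBIC))
print(env.get_obs()["tool_pos"])
E
```

```text
[256.6065 114.5363]
crop origin 206 64
[ 0.482  -0.3324  0.1977]
```

View pics/w3.png

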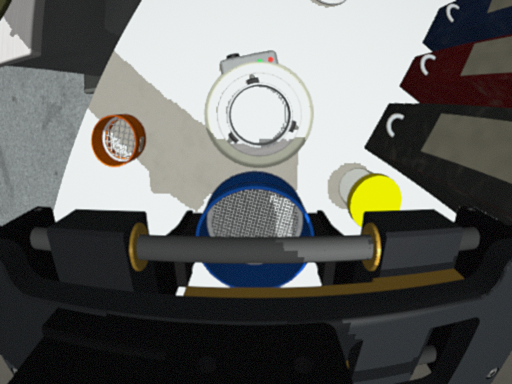

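View pics/z3.png

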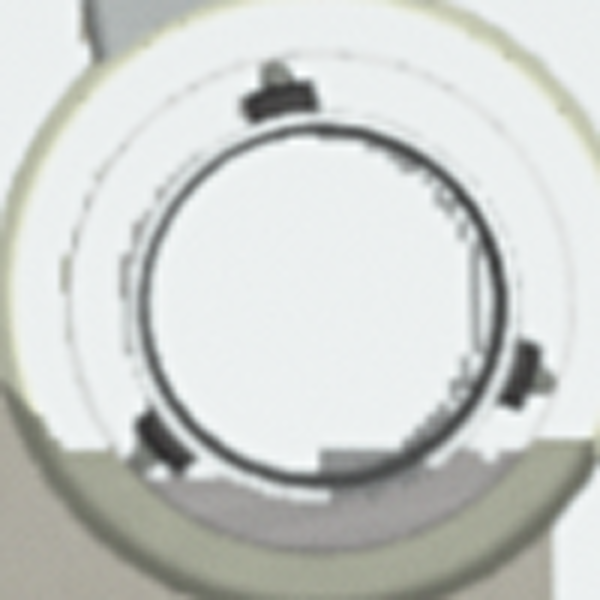

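The pan rim ring in the crop is centred at (323,306), i.e. pixel (259.4,114.5) and about 60.5 px across. The held blue sieve is visible at (254,230). I'll fit both with the same camera.

```bash
cat >> h.py <<'E'
def ringfit(p,box,r,z,x0,free=False):
    l,rr,t,b=box; a=np.linspace(0,2*np.pi,90); 
    def f(q):
        zz=q[2] if free else z
        u=proj(np.c_[q[0]+r*np.cos(a),q[1]+r*np.sin(a),0*a+zz],p,1); return [u[:,0].min()-l,u[:,0].max()-rr,u[:,1].min()-t,u[:,1].max()-b]
    s=least_squares(f,list(x0)+([z] if free else [])); return s.x,s.fun
def held(im,p,c,near,rad,z,x0):
    d=blob(im,c,near,rad); A=np.radians([-160,-145,-130,-115,-100,-80,-65,-50,-35,-20]); E=np.c_[np.cos(A),np.sin(A)]
    s=(d@E.T).max(0); r=least_squares(lambda q:(proj(sieve(np.r_[q,z]),p,1)@E.T).max(0)-s,x0,loss="soft_l1"); return r.x,r.fun
E
python3 - <<'E'
from h import *
import pickle
p=pickle.load(open("pics/w3.pkl","rb"));im=cv2.imread("pics/w3.png")[:,:,::-1].copy()
box=(229.3,289.8,84.0,145.3)
for r in(.029,.030,.031):
  print("pan",r,*ringfit(p,box,r,.078,(.48,-.27)),*ringfit(p,box,r,.078,(.48,-.27),True))
print("held",*held(im,p,"blue",(254,205),65,.1977+.003,(.482,-.332)))
E
```

```text
pan 0.029 [ 0.4868 -0.2712] [-0.5552  0.5591  0.1275 -0.1167] [ 0.4868 -0.2712  0.076 ] [-0.3363  0.3379  0.3419 -0.3385]
pan 0.03 [ 0.4868 -0.2712] [-1.6038  1.6192 -0.8992  0.9462] [ 0.487  -0.2715  0.0662] [-0.3363  0.3379  0.3419 -0.3385]
pan 0.031 [ 0.4868 -0.2712] [-2.6511  2.6789 -1.9237  2.0095] [ 0.4872 -0.2718  0.0564] [-0.3363  0.3379  0.3419 -0.3385]
held [ 0.4819 -0.3325] [-1.2897  0.5294  0.262   0.0194 -0.0613 -0.1284 -0.1571  0.3577  0.5846
 -1.2788]
```

Call:
jog_arm --motion '[{"x":2,"y":0.15,"z":0,"ax":0,"ay":0,"az":0},{"x":2,"y":0.15,"z":0,"ax":0,"ay":0,"az":0},{"x":2.1,"y":0.15,"z":0,"ax":0,"ay":0,"az":0},{"x":0,"y":0,"z":2,"ax":0,"ay":0,"az":0},{"x":0,"y":0,"z":2,"ax":0,"ay":0,"az":0}]'

```text
time_s: 7.8
tool_pos: [0.4874, -0.2709, 0.1578]
tool_rot: [179.9, -0.0, 90.2]
force: [-1.1, -0.6, -1.1]
grip_width: 0.0622
grasp_force: 15.0
```

Call:
jog_arm --motion '[{"x":0,"y":0,"z":2,"ax":0,"ay":0,"az":0},{"x":0,"y":0,"z":2,"ax":0,"ay":0,"az":0},{"x":0,"y":0,"z":1,"ax":0,"ay":0,"az":0},{"x":0,"y":0,"z":0,"ax":0,"ay":0,"az":0},{"x":0,"y":0,"z":0,"ax":0,"ay":0,"az":0}]'

```text
time_s: 8.3
tool_pos: [0.4867, -0.2725, 0.1083]
tool_rot: [179.9, 0.0, 90.0]
force: [-1.2, 0.6, -1.1]
grip_width: 0.0623
grasp_force: 15.0
```

Call:
jog_arm --motion '[{"x":0.1,"y":0,"z":0.5,"ax":0,"ay":0,"az":0},{"x":0,"y":0,"z":0.5,"ax":0,"ay":0,"az":0},{"x":0,"y":0,"z":0.3,"ax":0,"ay":0,"az":0},{"x":0,"y":0,"z":0.2,"ax":0,"ay":0,"az":0},{"x":0,"y":0,"z":0,"ax":0,"ay":0,"az":0}]'

```text
time_s: 8.8
tool_pos: [0.4861, -0.2712, 0.0922]
tool_rot: [-180.0, -0.0, 90.0]
force: [-0.3, -0.4, -1.1]
grip_width: 0.0622
grasp_force: 15.0
```

Call:
jog_arm --motion '[{"x":0,"y":0,"z":0.2,"ax":0,"ay":0,"az":0},{"x":0,"y":0,"z":0.1,"ax":0,"ay":0,"az":0},{"x":0,"y":0,"z":0.1,"ax":0,"ay":0,"az":0},{"x":0,"y":0,"z":0,"ax":0,"ay":0,"az":0},{"x":0,"y":0,"z":0,"ax":0,"ay":0,"az":0}]'

```text
time_s: 9.3
tool_pos: [0.4863, -0.2713, 0.0886]
tool_rot: [180.0, 0.0, 90.0]
force: [0.7, 0.6, -0.7]
grip_width: 0.0625
grasp_force: 15.0
```

Call:
jog_arm --motion '[{"x":0,"y":0,"z":0.1,"ax":0,"ay":0,"az":0},{"x":0,"y":0,"z":0,"ax":0,"ay":0,"az":0},{"x":0,"y":0,"z":0,"ax":0,"ay":0,"az":0},{"x":0,"y":0,"z":0,"ax":0,"ay":0,"az":0},{"x":0,"y":0,"z":0,"ax":0,"ay":0,"az":0}]'

```text
time_s: 9.8
tool_pos: [0.4864, -0.2714, 0.0878]
tool_rot: [180.0, 0.0, 90.0]
force: [-1.4, -0.4, 2.4]
grip_width: 0.0625
grasp_force: 15.0
```

Call:
jog_arm --motion '[{"x":0,"y":0,"z":0,"ax":0,"ay":0,"az":0},{"x":0,"y":0,"z":0,"ax":0,"ay":0,"az":0},{"x":0,"y":0,"z":0,"ax":0,"ay":0,"az":0},{"x":0,"y":0,"z":0,"ax":0,"ay":0,"az":0},{"x":0,"y":0,"z":0,"ax":0,"ay":0,"az":0}]' --claw 1

```text
time_s: 10.3
tool_pos: [0.4862, -0.2713, 0.0875]
tool_rot: [-180.0, -0.0, 90.0]
force: [0.5, 0.1, 0.1]
grip_width: 0.0859
grasp_force: 0.0
```

Call:
jog_arm --motion '[{"x":0,"y":0,"z":-1,"ax":0,"ay":0,"az":0},{"x":0,"y":0,"z":-2,"ax":0,"ay":0,"az":0},{"x":0,"y":0,"z":-3,"ax":0,"ay":0,"az":0},{"x":0,"y":0,"z":-3,"ax":0,"ay":0,"az":0},{"x":0,"y":0,"z":-2.2,"ax":0,"ay":0,"az":0}]'

```text
time_s: 10.8
tool_pos: [0.4866, -0.272, 0.2022]
tool_rot: [179.9, 0.0, 90.0]
force: [0.3, 0.4, 0.4]
grip_width: 0.0868
grasp_force: 0.0
```

Call:
jog_arm --motion '[{"x":5,"y":0,"z":0,"ax":0,"ay":0,"az":0},{"x":5,"y":0,"z":0,"ax":0,"ay":0,"az":0},{"x":5,"y":0,"z":0,"ax":0,"ay":0,"az":0},{"x":5,"y":0,"z":0,"ax":0,"ay":0,"az":0},{"x":5,"y":0,"z":0,"ax":0,"ay":0,"az":0}]'

```text
time_s: 11.3
tool_pos: [0.4862, -0.0195, 0.2007]
tool_rot: [179.9, -0.1, 90.0]
force: [0.6, 0.6, 0.0]
grip_width: 0.0868
grasp_force: 0.0
```

Call:
jog_arm --motion '[{"x":4.5,"y":0.1,"z":2,"ax":0,"ay":0,"az":0},{"x":0,"y":0,"z":2,"ax":0,"ay":0,"az":0},{"x":0,"y":0,"z":0,"ax":0,"ay":0,"az":0},{"x":0,"y":0,"z":0,"ax":0,"ay":0,"az":0},{"x":0,"y":0,"z":0,"ax":0,"ay":0,"az":0}]'

```text
time_s: 11.8
tool_pos: [0.4882, 0.0223, 0.1609]
tool_rot: [179.9, -0.0, 89.8]
force: [0.2, -0.7, -0.2]
grip_width: 0.0869
grasp_force: 0.0
```

```bash
python3 - <<'E'
from h import *
S,T=env.camera_params("scene"),env.camera_params("top")
i=env.read_camera("scene");it=env.read_camera("top")
q=proj([.4865,-.271,.095],S)[0];qt=proj([.4865,-.271,.095],T)[0]
b=blob(i,"blue",q,25);a=blob(it,"blue",qt,19,60);print(q,b.min(0),b.max(0))
print("blue",fit2([(S,0,b),(T,0,a)],(.48,-.27,.09)))
print("exp if home",proj(sieve(np.array([.4865,-.271,.091])),S).min(0),proj(sieve(np.array([.4865,-.271,.091])),S).max(0))
p=env.camera_params("wrist")
im=wfit("green",proj([.4885,.025,.021],p,1)[0],60,.021)
E
```

```text
[291.0379 195.5948] [278. 182.] [304. 210.]
blue (array([ 0.4864, -0.2706,  0.09  ]), np.float64(0.5665533580066595))
exp if home [277.4756 181.1713] [305.0908 211.262 ]
green 882 fit [0.4888 0.0249] rms 1.2695150533372017 tcp [0.488  0.0228 0.1605] [179.9076  -0.0425  89.8793] d_cm(x,y tool) [0.2107 0.0841]
```

Blue is home. On to green.

Call:
jog_arm --motion '[{"x":0.2,"y":0.1,"z":3,"ax":0,"ay":0,"az":0},{"x":0,"y":0,"z":3,"ax":0,"ay":0,"az":0},{"x":0,"y":0,"z":3,"ax":0,"ay":0,"az":0},{"x":0,"y":0,"z":2,"ax":0,"ay":0,"az":0},{"x":0,"y":0,"z":1,"ax":0,"ay":0,"az":0}]'

```text
time_s: 12.45
tool_pos: [0.4874, 0.0251, 0.0383]
tool_rot: [-179.9, 0.1, 89.9]
force: [0.0, 0.1, -0.1]
grip_width: 0.0867
grasp_force: 0.0
```

Call:
jog_arm --motion '[{"x":0,"y":0,"z":1,"ax":0,"ay":0,"az":0},{"x":0,"y":0,"z":1,"ax":0,"ay":0,"az":0},{"x":0,"y":0,"z":0.2,"ax":0,"ay":0,"az":0},{"x":0,"y":0,"z":0,"ax":0,"ay":0,"az":0},{"x":0,"y":0,"z":0,"ax":0,"ay":0,"az":0}]'

```text
time_s: 12.95
tool_pos: [0.4889, 0.0258, 0.0181]
tool_rot: [179.9, -0.0, 90.0]
force: [0.7, 0.1, 0.3]
grip_width: 0.087
grasp_force: 0.0
```

Call:
jog_arm --motion '[{"x":0,"y":0,"z":0,"ax":0,"ay":0,"az":0},{"x":0,"y":0,"z":0,"ax":0,"ay":0,"az":0},{"x":0,"y":0,"z":0,"ax":0,"ay":0,"az":0},{"x":0,"y":0,"z":0,"ax":0,"ay":0,"az":0},{"x":0,"y":0,"z":0,"ax":0,"ay":0,"az":0}]' --claw -1 --squeeze 15

```text
time_s: 13.45
tool_pos: [0.4884, 0.0258, 0.0177]
tool_rot: [180.0, -0.0, 90.0]
force: [-0.1, -0.7, 0.9]
grip_width: 0.0617
grasp_force: 15.0
```

Call:
jog_arm --motion '[{"x":0,"y":0,"z":-2,"ax":0,"ay":0,"az":0},{"x":0,"y":0,"z":-5,"ax":0,"ay":0,"az":0},{"x":0,"y":0,"z":-5,"ax":0,"ay":0,"az":0},{"x":0,"y":0,"z":-5,"ax":0,"ay":0,"az":0},{"x":0,"y":0,"z":-5,"ax":0,"ay":0,"az":0}]'

```text
time_s: 13.95
tool_pos: [0.4877, 0.0254, 0.2395]
tool_rot: [180.0, -0.0, 90.0]
force: [1.7, 0.3, -2.2]
grip_width: 0.0624
grasp_force: 15.0
```

Call:
jog_arm --motion '[{"x":-4,"y":0,"z":0,"ax":0,"ay":0,"az":0},{"x":-4,"y":0,"z":0,"ax":0,"ay":0,"az":0},{"x":-4,"y":0,"z":0,"ax":0,"ay":0,"az":0},{"x":-4,"y":0,"z":0,"ax":0,"ay":0,"az":0},{"x":-4,"y":0,"z":0,"ax":0,"ay":0,"az":0}]'

```text
time_s: 14.45
tool_pos: [0.4878, -0.1757, 0.2376]
tool_rot: [180.0, -0.1, 90.0]
force: [0.6, -0.0, -0.5]
grip_width: 0.0624
grasp_force: 15.0
```

Call:
jog_arm --motion '[{"x":-4,"y":0,"z":0,"ax":0,"ay":0,"az":0},{"x":-4,"y":0,"z":0,"ax":0,"ay":0,"az":0},{"x":-4,"y":0,"z":0,"ax":0,"ay":0,"az":0},{"x":-3,"y":0,"z":0,"ax":0,"ay":0,"az":0},{"x":-1,"y":0,"z":0,"ax":0,"ay":0,"az":0}]'

```text
time_s: 14.95
tool_pos: [0.4864, -0.3384, 0.2371]
tool_rot: [-179.9, 0.2, 89.7]
force: [-0.1, 0.1, -1.4]
grip_width: 0.0622
grasp_force: 15.0
```

Call:
jog_arm --motion '[{"x":0,"y":0,"z":0,"ax":0,"ay":0,"az":0},{"x":0,"y":0,"z":0,"ax":0,"ay":0,"az":0},{"x":0,"y":0,"z":0,"ax":0,"ay":0,"az":0},{"x":0,"y":0,"z":0,"ax":0,"ay":0,"az":0},{"x":0,"y":0,"z":0,"ax":0,"ay":0,"az":0}]'

```text
time_s: 15.45
tool_pos: [0.4887, -0.3333, 0.2376]
tool_rot: [180.0, -0.0, 90.1]
force: [0.4, -0.5, -0.9]
grip_width: 0.0623
grasp_force: 15.0
```

```bash
cat >> h.py <<'E'
def stackcheck(below,zc,heldc,name):
    p=env.camera_params("wrist");im=env.read_camera("wrist");o=env.get_obs();t=o["tool_pos"]
    cv2.imwrite(f"pics/{name}.png",im[:,:,::-1]); print("tcp",t,o["tool_rot"])
    q=proj([.4865,-.271,zc],p,1)[0]; d=blob(im,below,q,48); s=sup(d)
    r=least_squares(lambda u:sup(proj(sieve(np.r_[u,zc],z0=.0),p,1))-s,(.4865,-.271),loss="soft_l1")
    print(below,len(d),d.min(0),d.max(0),"fit",r.x,np.sqrt(np.mean(r.fun**2)))
    if heldc: print("held",*held(im,p,heldc,proj(t,p,1)[0]+[0,-30],70,t[2]+.003,t[:2]))
E
python3 -c "
from h import *
stackcheck('blue',.091,'green','w4')"
```

```text
tcp [ 0.4886 -0.3335  0.2377] [179.9661  -0.0322  90.0792]
blue 649 [220.  81.] [283. 145.] fit [ 0.4863 -0.271 ] 0.5306593484781861
held [ 0.4887 -0.3348] [-1.3834  0.5169  0.4285  0.0922 -0.3011 -0.183   0.0021  0.2184  0.8663
 -1.4955]
```

View pics/w4.png

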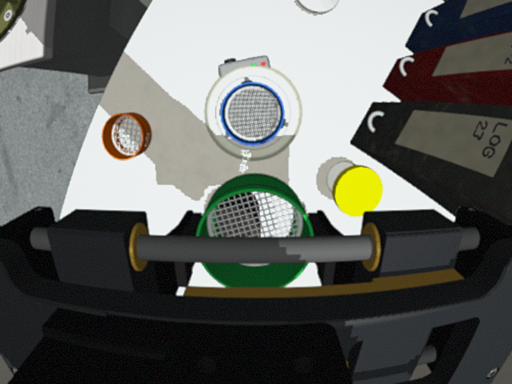

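The picture shows blue seated level at (251,113), with green held upright 1.2 mm off in y. I'll correct for that.

Call:
jog_arm --motion '[{"x":2,"y":-0.2,"z":0,"ax":0,"ay":0,"az":0},{"x":2,"y":0,"z":0,"ax":0,"ay":0,"az":0},{"x":2.3,"y":0,"z":0,"ax":0,"ay":0,"az":0},{"x":0,"y":0,"z":2,"ax":0,"ay":0,"az":0},{"x":0,"y":0,"z":2,"ax":0,"ay":0,"az":0}]'

```text
time_s: 16.0
tool_pos: [0.4874, -0.2698, 0.1977]
tool_rot: [179.9, -0.1, 90.2]
force: [-0.4, -0.3, -0.8]
grip_width: 0.0623
grasp_force: 15.0
```

Call:
jog_arm --motion '[{"x":0,"y":0,"z":2,"ax":0,"ay":0,"az":0},{"x":0,"y":0,"z":2,"ax":0,"ay":0,"az":0},{"x":0,"y":0,"z":1.3,"ax":0,"ay":0,"az":0},{"x":0,"y":0,"z":0,"ax":0,"ay":0,"az":0},{"x":0,"y":0,"z":0,"ax":0,"ay":0,"az":0}]'

```text
time_s: 16.5
tool_pos: [0.4865, -0.2715, 0.1451]
tool_rot: [180.0, 0.0, 90.0]
force: [1.0, -0.6, -0.4]
grip_width: 0.0624
grasp_force: 15.0
```

Call:
jog_arm --motion '[{"x":0,"y":0,"z":0.6,"ax":0,"ay":0,"az":0},{"x":0,"y":0,"z":0.5,"ax":0,"ay":0,"az":0},{"x":0,"y":0,"z":0.3,"ax":0,"ay":0,"az":0},{"x":0,"y":0,"z":0.2,"ax":0,"ay":0,"az":0},{"x":0,"y":0,"z":0,"ax":0,"ay":0,"az":0}]'

```text
time_s: 17.0
tool_pos: [0.4861, -0.2712, 0.1283]
tool_rot: [-180.0, -0.0, 90.0]
force: [0.1, -0.2, -1.1]
grip_width: 0.0625
grasp_force: 15.0
```

Call:
jog_arm --motion '[{"x":0.1,"y":0,"z":0,"ax":0,"ay":0,"az":0},{"x":0,"y":0,"z":0.3,"ax":0,"ay":0,"az":0},{"x":0,"y":0,"z":0.2,"ax":0,"ay":0,"az":0},{"x":0,"y":0,"z":0.1,"ax":0,"ay":0,"az":0},{"x":0,"y":0,"z":0,"ax":0,"ay":0,"az":0}]'

```text
time_s: 17.5
tool_pos: [0.4861, -0.2703, 0.1223]
tool_rot: [-180.0, -0.0, 90.0]
force: [0.8, -0.4, -0.8]
grip_width: 0.0624
grasp_force: 15.0
```

Call:
jog_arm --motion '[{"x":0,"y":0,"z":0.1,"ax":0,"ay":0,"az":0},{"x":0,"y":0,"z":0,"ax":0,"ay":0,"az":0},{"x":0,"y":0,"z":0,"ax":0,"ay":0,"az":0},{"x":0,"y":0,"z":0,"ax":0,"ay":0,"az":0},{"x":0,"y":0,"z":0,"ax":0,"ay":0,"az":0}]'

```text
time_s: 18.0
tool_pos: [0.4863, -0.2704, 0.1217]
tool_rot: [180.0, 0.0, 90.0]
force: [-1.3, -0.4, 1.7]
grip_width: 0.0622
grasp_force: 15.0
```

Call:
jog_arm --motion '[{"x":0,"y":0,"z":0,"ax":0,"ay":0,"az":0},{"x":0,"y":0,"z":0,"ax":0,"ay":0,"az":0},{"x":0,"y":0,"z":0,"ax":0,"ay":0,"az":0},{"x":0,"y":0,"z":0,"ax":0,"ay":0,"az":0},{"x":0,"y":0,"z":0,"ax":0,"ay":0,"az":0}]' --claw 1

```text
time_s: 18.5
tool_pos: [0.4862, -0.2703, 0.1215]
tool_rot: [-180.0, -0.0, 90.0]
force: [-0.4, -0.4, -0.3]
grip_width: 0.0861
grasp_force: 0.0
```

Call:
jog_arm --motion '[{"x":0,"y":0,"z":-1,"ax":0,"ay":0,"az":0},{"x":0,"y":0,"z":-2,"ax":0,"ay":0,"az":0},{"x":0,"y":0,"z":-3,"ax":0,"ay":0,"az":0},{"x":0,"y":0,"z":-3,"ax":0,"ay":0,"az":0},{"x":0,"y":0,"z":-2,"ax":0,"ay":0,"az":0}]'

```text
time_s: 19.0
tool_pos: [0.4867, -0.2711, 0.2344]
tool_rot: [179.8, 0.0, 90.0]
force: [0.5, -0.1, -0.3]
grip_width: 0.0872
grasp_force: 0.0
```

Call:
jog_arm --motion '[{"x":-0.5,"y":-3.3,"z":0,"ax":0,"ay":0,"az":0},{"x":-0.5,"y":-3.3,"z":0,"ax":0,"ay":0,"az":0},{"x":-0.5,"y":-3.3,"z":0,"ax":0,"ay":0,"az":0},{"x":-0.5,"y":-3.3,"z":0,"ax":0,"ay":0,"az":0},{"x":-0.5,"y":-3.3,"z":0,"ax":0,"ay":0,"az":0}]'

```text
time_s: 19.5
tool_pos: [0.3275, -0.2941, 0.2324]
tool_rot: [179.8, -0.1, 90.1]
force: [0.1, -0.4, 0.3]
grip_width: 0.0874
grasp_force: 0.0
```

Call:
jog_arm --motion '[{"x":0,"y":0,"z":3,"ax":0,"ay":0,"az":0},{"x":0,"y":0,"z":3,"ax":0,"ay":0,"az":0},{"x":0,"y":0,"z":0,"ax":0,"ay":0,"az":0},{"x":0,"y":0,"z":0,"ax":0,"ay":0,"az":0},{"x":0,"y":0,"z":0,"ax":0,"ay":0,"az":0}]'

```text
time_s: 20.0
tool_pos: [0.3296, -0.2949, 0.1734]
tool_rot: [179.8, 0.0, 90.0]
force: [0.4, 0.2, 0.3]
grip_width: 0.0873
grasp_force: 0.0
```

```bash
python3 - <<'E'
from h import *
S,T=env.camera_params("scene"),env.camera_params("top")
i=env.read_camera("scene");it=env.read_camera("top")
c=[.4865,-.271,.125];q=proj(c,S)[0];qt=proj(c,T)[0]
b=blob(i,"green",q,25);a=blob(it,"green",qt,19,60)
print("green",len(a),len(b),fit2([(S,0,b),(T,0,a)],c),fit2([(S,0,b)],c))
p=env.camera_params("wrist")
im=wfit("orange",proj([.317,-.2964,.021],p,1)[0],60,.021,120)
cv2.imwrite("pics/w5.png",im[:,:,::-1])
E
```

```text
green 94 74 (array([ 0.4877, -0.2732,  0.0789]), np.float64(9.13603109107644)) (array([ 1.4472,  0.0147, -0.9571]), np.float64(1.3460140145914194))
orange 903 fit [ 0.3168 -0.2967] rms 1.0083310360780338 tcp [ 0.3295 -0.2946  0.1729] [179.8588   0.0171  90.0588] d_cm(x,y tool) [-0.2135 -1.2662]
```

Call:
jog_arm --motion '[{"x":-0.1,"y":-0.6,"z":2,"ax":0,"ay":0,"az":0},{"x":-0.1,"y":-0.6,"z":2,"ax":0,"ay":0,"az":0},{"x":0,"y":0,"z":2,"ax":0,"ay":0,"az":0},{"x":0,"y":0,"z":2,"ax":0,"ay":0,"az":0},{"x":0,"y":0,"z":0,"ax":0,"ay":0,"az":0}]'

```text
time_s: 20.65
tool_pos: [0.3153, -0.2955, 0.0904]
tool_rot: [-179.8, -0.1, 90.0]
force: [0.2, 0.0, 0.7]
grip_width: 0.087
grasp_force: 0.0
```

```bash
python3 - <<'E'
from h import *
p=env.camera_params("wrist")
wfit("orange",proj([.317,-.2964,.021],p,1)[0],80,.021,120);print(env.get_obs()["qpos"])
E
```

```text
orange 2015 fit [ 0.3168 -0.297 ] rms 1.0716282747547647 tcp [ 0.3161 -0.2961  0.0916] [-179.9154   -0.0212   90.0183] d_cm(x,y tool) [-0.0873  0.0733]
[-24.2807  -7.3477  61.9682 123.0889   7.4798  60.6691  33.8204]
```

Call:
jog_arm --motion '[{"x":-0.1,"y":0.1,"z":2,"ax":0,"ay":0,"az":0},{"x":0,"y":0,"z":2,"ax":0,"ay":0,"az":0},{"x":0,"y":0,"z":2,"ax":0,"ay":0,"az":0},{"x":0,"y":0,"z":1.3,"ax":0,"ay":0,"az":0},{"x":0,"y":0,"z":0,"ax":0,"ay":0,"az":0}]'

```text
time_s: 21.2
tool_pos: [0.3174, -0.2971, 0.0185]
tool_rot: [-179.9, -0.0, 90.0]
force: [-0.9, 0.4, 1.0]
grip_width: 0.087
grasp_force: 0.0
```

Call:
jog_arm --motion '[{"x":0,"y":0,"z":0,"ax":0,"ay":0,"az":0},{"x":0,"y":0,"z":0,"ax":0,"ay":0,"az":0},{"x":0,"y":0,"z":0,"ax":0,"ay":0,"az":0},{"x":0,"y":0,"z":0,"ax":0,"ay":0,"az":0},{"x":0,"y":0,"z":0,"ax":0,"ay":0,"az":0}]'

```text
time_s: 21.7
tool_pos: [0.3178, -0.2973, 0.019]
tool_rot: [179.9, -0.0, 90.0]
force: [0.4, -0.1, 0.3]
grip_width: 0.0871
grasp_force: 0.0
```

Call:
jog_arm --motion '[{"x":0,"y":0,"z":0,"ax":0,"ay":0,"az":0},{"x":0,"y":0,"z":0,"ax":0,"ay":0,"az":0},{"x":0,"y":0,"z":0,"ax":0,"ay":0,"az":0},{"x":0,"y":0,"z":0,"ax":0,"ay":0,"az":0},{"x":0,"y":0,"z":0,"ax":0,"ay":0,"az":0}]' --claw -1 --squeeze 15

```text
time_s: 22.2
tool_pos: [0.3174, -0.2974, 0.0187]
tool_rot: [180.0, -0.0, 90.0]
force: [-0.2, -0.4, 1.1]
grip_width: 0.0622
grasp_force: 15.0
```

Call:
jog_arm --motion '[{"x":0,"y":0,"z":-2,"ax":0,"ay":0,"az":0},{"x":0,"y":0,"z":-3,"ax":0,"ay":0,"az":0},{"x":0,"y":0,"z":-4,"ax":0,"ay":0,"az":0},{"x":0,"y":0,"z":-4,"ax":0,"ay":0,"az":0},{"x":0,"y":0,"z":-4,"ax":0,"ay":0,"az":0}]'

```text
time_s: 22.7
tool_pos: [0.3172, -0.2971, 0.1906]
tool_rot: [179.8, -0.1, 90.0]
force: [0.7, -0.2, -0.8]
grip_width: 0.0626
grasp_force: 15.0
```

Call:
jog_arm --motion '[{"x":0,"y":0,"z":-3,"ax":0,"ay":0,"az":0},{"x":0,"y":0,"z":-3,"ax":0,"ay":0,"az":0},{"x":0,"y":0,"z":-2.3,"ax":0,"ay":0,"az":0},{"x":-0.9,"y":2.4,"z":0,"ax":0,"ay":0,"az":0},{"x":-0.9,"y":2.4,"z":0,"ax":0,"ay":0,"az":0}]'

```text
time_s: 23.2
tool_pos: [0.3659, -0.3162, 0.2726]
tool_rot: [179.8, -0.0, 90.0]
force: [-0.7, -0.2, -1.4]
grip_width: 0.0624
grasp_force: 15.0
```

Call:
jog_arm --motion '[{"x":-0.9,"y":3,"z":0,"ax":0,"ay":0,"az":0},{"x":-0.9,"y":3,"z":0,"ax":0,"ay":0,"az":0},{"x":0,"y":3,"z":0,"ax":0,"ay":0,"az":0},{"x":0,"y":3,"z":0,"ax":0,"ay":0,"az":0},{"x":0,"y":0,"z":0,"ax":0,"ay":0,"az":0}]'

```text
time_s: 23.7
tool_pos: [0.4894, -0.3312, 0.2698]
tool_rot: [-179.9, 0.0, 90.3]
force: [0.3, 0.5, -1.7]
grip_width: 0.0627
grasp_force: 15.0
```

Call:
jog_arm --motion '[{"x":0,"y":0,"z":0,"ax":0,"ay":0,"az":0},{"x":0,"y":0,"z":0,"ax":0,"ay":0,"az":0},{"x":0,"y":0,"z":0,"ax":0,"ay":0,"az":0},{"x":0,"y":0,"z":0,"ax":0,"ay":0,"az":0},{"x":0,"y":0,"z":0,"ax":0,"ay":0,"az":0}]'

```text
time_s: 24.2
tool_pos: [0.4849, -0.3336, 0.2722]
tool_rot: [179.9, -0.1, 90.0]
force: [-0.2, 0.9, -1.2]
grip_width: 0.0624
grasp_force: 15.0
```

```bash
python3 - <<'E'
from h import *
stackcheck('green',.125,'orange','w6')
S=env.camera_params("scene");i=env.read_camera("scene");q=proj([.4865,-.271,.125],S)[0];b=blob(i,"green",q,25)
m=proj(sieve(np.array([.4865,-.271,.125])),S);print(b.min(0),b.max(0),"home:",m.min(0),m.max(0))
E
```

```text
tcp [ 0.4851 -0.3335  0.2721] [179.909   -0.0492  89.9854]
green 609 [224.  82.] [287. 144.] fit [ 0.4862 -0.2713] 0.6319884725595915
held [ 0.4848 -0.3333] [-0.9014  0.4262  0.4524 -0.1254  0.0077 -0.2603 -0.3556  0.6195  0.7921
 -1.2515]
[279. 172.] [306. 201.] home: [278.2607 170.727 ] [306.7684 201.6079]
```

View pics/w6.png

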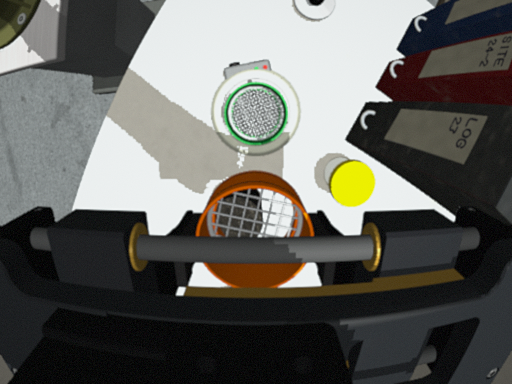

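Green is home at (255,113), and orange is held centred.

Call:
jog_arm --motion '[{"x":2,"y":0.1,"z":0,"ax":0,"ay":0,"az":0},{"x":2,"y":0,"z":0,"ax":0,"ay":0,"az":0},{"x":2.3,"y":0,"z":0,"ax":0,"ay":0,"az":0},{"x":0,"y":0,"z":2,"ax":0,"ay":0,"az":0},{"x":0,"y":0,"z":2,"ax":0,"ay":0,"az":0}]'

```text
time_s: 24.8
tool_pos: [0.4872, -0.2695, 0.232]
tool_rot: [179.8, -0.0, 90.1]
force: [-0.6, -0.8, -0.8]
grip_width: 0.0624
grasp_force: 15.0
```

Call:
jog_arm --motion '[{"x":0,"y":0,"z":2,"ax":0,"ay":0,"az":0},{"x":0,"y":0,"z":2,"ax":0,"ay":0,"az":0},{"x":0,"y":0,"z":1.3,"ax":0,"ay":0,"az":0},{"x":0,"y":0,"z":0,"ax":0,"ay":0,"az":0},{"x":0,"y":0,"z":0,"ax":0,"ay":0,"az":0}]'

```text
time_s: 25.3
tool_pos: [0.4866, -0.2707, 0.1793]
tool_rot: [179.9, -0.0, 90.0]
force: [-0.1, 0.1, -0.8]
grip_width: 0.0626
grasp_force: 15.0
```

Call:
jog_arm --motion '[{"x":0,"y":0,"z":0.6,"ax":0,"ay":0,"az":0},{"x":0,"y":0,"z":0.5,"ax":0,"ay":0,"az":0},{"x":0,"y":0,"z":0.3,"ax":0,"ay":0,"az":0},{"x":0,"y":0,"z":0.1,"ax":0,"ay":0,"az":0},{"x":0,"y":0,"z":0,"ax":0,"ay":0,"az":0}]'

```text
time_s: 25.8
tool_pos: [0.4863, -0.2704, 0.1637]
tool_rot: [180.0, -0.0, 90.0]
force: [0.6, 0.5, -0.3]
grip_width: 0.0623
grasp_force: 15.0
```

Call:
jog_arm --motion '[{"x":0,"y":0,"z":0.3,"ax":0,"ay":0,"az":0},{"x":0,"y":0,"z":0.2,"ax":0,"ay":0,"az":0},{"x":0,"y":0,"z":0.2,"ax":0,"ay":0,"az":0},{"x":0,"y":0,"z":0,"ax":0,"ay":0,"az":0},{"x":0,"y":0,"z":0,"ax":0,"ay":0,"az":0}]'

```text
time_s: 26.3
tool_pos: [0.4863, -0.2704, 0.1568]
tool_rot: [180.0, -0.0, 90.0]
force: [0.0, 0.2, 0.1]
grip_width: 0.0627
grasp_force: 15.0
```

Call:
jog_arm --motion '[{"x":0,"y":0,"z":0.1,"ax":0,"ay":0,"az":0},{"x":0,"y":0,"z":0,"ax":0,"ay":0,"az":0},{"x":0,"y":0,"z":0,"ax":0,"ay":0,"az":0},{"x":0,"y":0,"z":0,"ax":0,"ay":0,"az":0},{"x":0,"y":0,"z":0,"ax":0,"ay":0,"az":0}]'

```text
time_s: 26.8
tool_pos: [0.4864, -0.2705, 0.1566]
tool_rot: [179.9, -0.0, 90.0]
force: [-2.0, 1.1, 5.8]
grip_width: 0.0627
grasp_force: 15.0
```

Call:
jog_arm --motion '[{"x":0,"y":0,"z":0,"ax":0,"ay":0,"az":0},{"x":0,"y":0,"z":0,"ax":0,"ay":0,"az":0},{"x":0,"y":0,"z":0,"ax":0,"ay":0,"az":0},{"x":0,"y":0,"z":0,"ax":0,"ay":0,"az":0},{"x":0,"y":0,"z":0,"ax":0,"ay":0,"az":0}]' --claw 1

```text
time_s: 27.3
tool_pos: [0.4863, -0.2704, 0.1557]
tool_rot: [180.0, -0.0, 90.0]
force: [0.2, 1.1, 0.4]
grip_width: 0.0859
grasp_force: 0.0
```

Call:
jog_arm --motion '[{"x":0,"y":0,"z":-1,"ax":0,"ay":0,"az":0},{"x":0,"y":0,"z":-2,"ax":0,"ay":0,"az":0},{"x":0,"y":0,"z":-3,"ax":0,"ay":0,"az":0},{"x":0,"y":0,"z":-3,"ax":0,"ay":0,"az":0},{"x":0,"y":0,"z":-2,"ax":0,"ay":0,"az":0}]'

```text
time_s: 27.8
tool_pos: [0.4869, -0.2711, 0.2688]
tool_rot: [179.8, 0.0, 90.0]
force: [0.2, 0.2, 0.2]
grip_width: 0.0873
grasp_force: 0.0
```

Call:
jog_arm --motion '[{"x":3.4,"y":1.7,"z":0,"ax":0,"ay":0,"az":0},{"x":3.4,"y":1.7,"z":0,"ax":0,"ay":0,"az":0},{"x":3.4,"y":1.7,"z":0,"ax":0,"ay":0,"az":0},{"x":3.4,"y":1.7,"z":0,"ax":0,"ay":0,"az":0},{"x":3.3,"y":1.8,"z":0,"ax":0,"ay":0,"az":0}]'

```text
time_s: 28.3
tool_pos: [0.573, -0.1, 0.2669]
tool_rot: [179.9, -0.0, 90.0]
force: [1.0, -0.1, 0.5]
grip_width: 0.0871
grasp_force: 0.0
```

Call:
jog_arm --motion '[{"x":0,"y":0,"z":3.5,"ax":0,"ay":0,"az":0},{"x":0,"y":0,"z":3.5,"ax":0,"ay":0,"az":0},{"x":0,"y":0,"z":3,"ax":0,"ay":0,"az":0},{"x":0,"y":0,"z":0,"ax":0,"ay":0,"az":0},{"x":0,"y":0,"z":0,"ax":0,"ay":0,"az":0}]'

```text
time_s: 28.8
tool_pos: [0.5727, -0.1016, 0.1669]
tool_rot: [179.9, -0.0, 90.0]
force: [-0.1, -0.1, 0.6]
grip_width: 0.087
grasp_force: 0.0
```

```bash
python3 - <<'E'
from h import *
S=env.camera_params("scene");i=env.read_camera("scene");q=proj([.4865,-.271,.159],S)[0];b=blob(i,"orange",q,25)
m=proj(sieve(np.array([.4865,-.271,.159])),S);print(b.min(0),b.max(0),"home:",m.min(0),m.max(0))
p=env.camera_params("wrist");q=proj([.573,-.1023,.03],p,1)[0];print(q)
im=wfit("dark",q,26,.022,model=knob)
cv2.imwrite("pics/w7.png",im[:,:,::-1])
E
```

```text
[279. 160.] [308. 190.] home: [279.0947 159.6293] [308.5543 191.3418]
[253.5935 174.0733]
dark 351 fit [ 0.572  -0.1017] rms 1.366961291470005 tcp [ 0.5738 -0.1019  0.1683] [179.7642  -0.0145  89.989 ] d_cm(x,y tool) [ 0.0224 -0.1802]
```

View pics/w7.png

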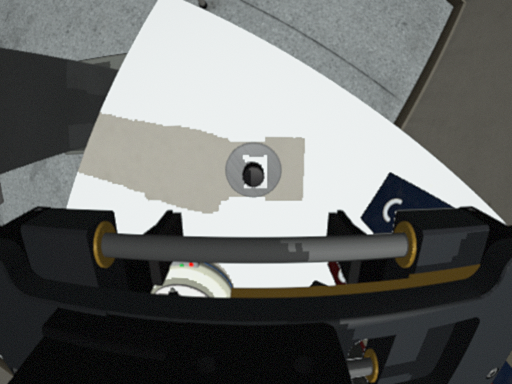

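Orange is home, and the lid knob is at (253,175), directly under the tool. Grasping the knob.

Call:
jog_arm --motion '[{"x":0,"y":-0.1,"z":3,"ax":0,"ay":0,"az":0},{"x":0,"y":0,"z":3,"ax":0,"ay":0,"az":0},{"x":0,"y":0,"z":3,"ax":0,"ay":0,"az":0},{"x":0,"y":0,"z":2,"ax":0,"ay":0,"az":0},{"x":0,"y":0,"z":1,"ax":0,"ay":0,"az":0}]'

```text
time_s: 29.4
tool_pos: [0.5718, -0.1013, 0.0459]
tool_rot: [180.0, -0.0, 90.0]
force: [0.3, -0.6, 0.3]
grip_width: 0.087
grasp_force: 0.0
```

Call:
jog_arm --motion '[{"x":0,"y":0,"z":1,"ax":0,"ay":0,"az":0},{"x":0,"y":0,"z":1,"ax":0,"ay":0,"az":0},{"x":0,"y":0,"z":0.7,"ax":0,"ay":0,"az":0},{"x":0,"y":0,"z":0,"ax":0,"ay":0,"az":0},{"x":0,"y":0,"z":0,"ax":0,"ay":0,"az":0}]'

```text
time_s: 29.9
tool_pos: [0.5718, -0.1015, 0.0193]
tool_rot: [179.9, -0.0, 90.0]
force: [0.0, 0.2, -0.4]
grip_width: 0.087
grasp_force: 0.0
```

Call:
jog_arm --motion '[{"x":0,"y":0,"z":0,"ax":0,"ay":0,"az":0},{"x":0,"y":0,"z":0,"ax":0,"ay":0,"az":0},{"x":0,"y":0,"z":0,"ax":0,"ay":0,"az":0},{"x":0,"y":0,"z":0,"ax":0,"ay":0,"az":0},{"x":0,"y":0,"z":0,"ax":0,"ay":0,"az":0}]' --claw -1 --squeeze 15

```text
time_s: 30.4
tool_pos: [0.5715, -0.1013, 0.0191]
tool_rot: [180.0, -0.0, 90.0]
force: [0.9, 0.4, 0.2]
grip_width: 0.0548
grasp_force: 0.0
```

Call:
jog_arm --motion '[{"x":0,"y":0,"z":0,"ax":0,"ay":0,"az":0},{"x":0,"y":0,"z":0,"ax":0,"ay":0,"az":0},{"x":0,"y":0,"z":0,"ax":0,"ay":0,"az":0},{"x":0,"y":0,"z":0,"ax":0,"ay":0,"az":0},{"x":0,"y":0,"z":0,"ax":0,"ay":0,"az":0}]'

```text
time_s: 30.9
tool_pos: [0.5715, -0.1014, 0.019]
tool_rot: [180.0, -0.0, 90.0]
force: [0.7, 0.8, -0.9]
grip_width: 0.0216
grasp_force: 15.0
```

Call:
jog_arm --motion '[{"x":0,"y":0,"z":-2,"ax":0,"ay":0,"az":0},{"x":0,"y":0,"z":-4,"ax":0,"ay":0,"az":0},{"x":0,"y":0,"z":-4,"ax":0,"ay":0,"az":0},{"x":0,"y":0,"z":-4,"ax":0,"ay":0,"az":0},{"x":0,"y":0,"z":-4,"ax":0,"ay":0,"az":0}]'

```text
time_s: 31.4
tool_pos: [0.5709, -0.1015, 0.2004]
tool_rot: [180.0, -0.0, 90.0]
force: [0.7, 0.7, -0.4]
grip_width: 0.0214
grasp_force: 15.0
```

Call:
jog_arm --motion '[{"x":0,"y":0,"z":-4,"ax":0,"ay":0,"az":0},{"x":0,"y":0,"z":-4,"ax":0,"ay":0,"az":0},{"x":0,"y":0,"z":-2.6,"ax":0,"ay":0,"az":0},{"x":-2.9,"y":-1.1,"z":0,"ax":0,"ay":0,"az":0},{"x":-2.9,"y":-1.1,"z":0,"ax":0,"ay":0,"az":0}]'

```text
time_s: 31.9
tool_pos: [0.5497, -0.1593, 0.3057]
tool_rot: [179.9, -0.0, 90.2]
force: [-0.5, -1.1, -1.0]
grip_width: 0.0213
grasp_force: 15.0
```

Call:
jog_arm --motion '[{"x":-2.9,"y":-1.1,"z":0,"ax":0,"ay":0,"az":0},{"x":-2.9,"y":-1.1,"z":0,"ax":0,"ay":0,"az":0},{"x":-2.9,"y":-1,"z":0,"ax":0,"ay":0,"az":0},{"x":-2.9,"y":-1,"z":0,"ax":0,"ay":0,"az":0},{"x":-2.9,"y":-1,"z":0,"ax":0,"ay":0,"az":0}]'

```text
time_s: 32.4
tool_pos: [0.4966, -0.3055, 0.3047]
tool_rot: [180.0, -0.1, 90.0]
force: [0.6, -0.7, -0.8]
grip_width: 0.0219
grasp_force: 15.0
```

Call:
jog_arm --motion '[{"x":-2.9,"y":-1,"z":0,"ax":0,"ay":0,"az":0},{"x":0,"y":0,"z":0,"ax":0,"ay":0,"az":0},{"x":0,"y":0,"z":0,"ax":0,"ay":0,"az":0},{"x":0,"y":0,"z":0,"ax":0,"ay":0,"az":0},{"x":0,"y":0,"z":0,"ax":0,"ay":0,"az":0}]'

```text
time_s: 32.9
tool_pos: [0.4882, -0.332, 0.3046]
tool_rot: [180.0, -0.1, 90.2]
force: [0.0, 0.4, 0.3]
grip_width: 0.0208
grasp_force: 15.0
```

Call:
jog_arm --motion '[{"x":0,"y":0,"z":0,"ax":0,"ay":0,"az":0},{"x":0,"y":0,"z":0,"ax":0,"ay":0,"az":0},{"x":0,"y":0,"z":0,"ax":0,"ay":0,"az":0},{"x":0,"y":0,"z":0,"ax":0,"ay":0,"az":0},{"x":0,"y":0,"z":0,"ax":0,"ay":0,"az":0}]'

```text
time_s: 33.4
tool_pos: [0.4873, -0.3335, 0.3048]
tool_rot: [180.0, -0.0, 90.0]
force: [-0.3, -0.6, -0.6]
grip_width: 0.0214
grasp_force: 15.0
```

```bash
python3 - <<'E'
from h import *
stackcheck('orange',.159,None,'w8')
p=env.camera_params("wrist");t=env.get_obs()["tool_pos"]
a=np.linspace(0,2*np.pi,90);m=proj(np.c_[t[0]+.031*np.cos(a),t[1]+.031*np.sin(a),0*a+t[2]-.005],p,1)
print("lid disc expected if centred: top row",m[:,1].min(),"cols",m[:,0].min(),m[:,0].max())
E
```

```text
tcp [ 0.4873 -0.3335  0.3048] [179.9614  -0.0262  89.9997]
orange 707 [221.  81.] [285. 143.] fit [ 0.4861 -0.2702] 0.5662427042845602
lid disc expected if centred: top row 172.98347115208196 cols 203.4948078116189 305.2874532009025
```

View pics/w8.png

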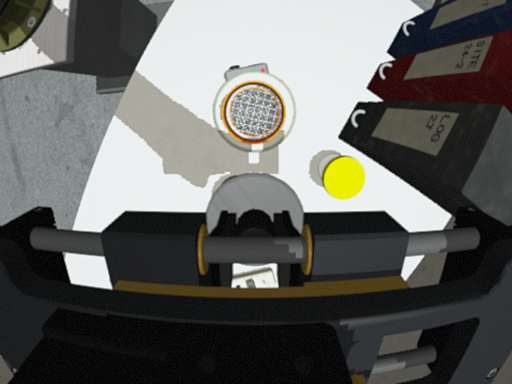

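Orange is level at (253,111). The lid disc spans columns 205–304 with its top row near 174, so it is held centred. Placing it.

Call:
jog_arm --motion '[{"x":2,"y":-0.1,"z":0,"ax":0,"ay":0,"az":0},{"x":2,"y":0,"z":0,"ax":0,"ay":0,"az":0},{"x":2.3,"y":0,"z":0,"ax":0,"ay":0,"az":0},{"x":0,"y":0,"z":2,"ax":0,"ay":0,"az":0},{"x":0,"y":0,"z":2,"ax":0,"ay":0,"az":0}]'

```text
time_s: 33.95
tool_pos: [0.4871, -0.2697, 0.265]
tool_rot: [179.8, -0.0, 90.1]
force: [-0.3, 0.5, -1.5]
grip_width: 0.0214
grasp_force: 15.0
```

Call:
jog_arm --motion '[{"x":0,"y":0,"z":2,"ax":0,"ay":0,"az":0},{"x":0,"y":0,"z":2,"ax":0,"ay":0,"az":0},{"x":0,"y":0,"z":1.2,"ax":0,"ay":0,"az":0},{"x":0,"y":0,"z":0,"ax":0,"ay":0,"az":0},{"x":0,"y":0,"z":0,"ax":0,"ay":0,"az":0}]'

```text
time_s: 34.45
tool_pos: [0.4866, -0.2707, 0.2134]
tool_rot: [179.9, -0.0, 90.0]
force: [0.3, -0.5, -0.5]
grip_width: 0.0211
grasp_force: 15.0
```

Call:
jog_arm --motion '[{"x":0,"y":0,"z":0.6,"ax":0,"ay":0,"az":0},{"x":0,"y":0,"z":0.5,"ax":0,"ay":0,"az":0},{"x":0,"y":0,"z":0.3,"ax":0,"ay":0,"az":0},{"x":0,"y":0,"z":0.1,"ax":0,"ay":0,"az":0},{"x":0,"y":0,"z":0,"ax":0,"ay":0,"az":0}]'

```text
time_s: 34.95
tool_pos: [0.4863, -0.2704, 0.1977]
tool_rot: [180.0, -0.0, 90.0]
force: [0.2, -0.3, -0.1]
grip_width: 0.0216
grasp_force: 15.0
```

Call:
jog_arm --motion '[{"x":0,"y":0,"z":0.3,"ax":0,"ay":0,"az":0},{"x":0,"y":0,"z":0.2,"ax":0,"ay":0,"az":0},{"x":0,"y":0,"z":0.1,"ax":0,"ay":0,"az":0},{"x":0,"y":0,"z":0,"ax":0,"ay":0,"az":0},{"x":0,"y":0,"z":0,"ax":0,"ay":0,"az":0}]'

```text
time_s: 35.45
tool_pos: [0.4864, -0.2705, 0.1918]
tool_rot: [180.0, -0.0, 90.0]
force: [-1.3, -0.1, -0.6]
grip_width: 0.0213
grasp_force: 15.0
```

Call:
jog_arm --motion '[{"x":0,"y":0,"z":0.1,"ax":0,"ay":0,"az":0},{"x":0,"y":0,"z":0,"ax":0,"ay":0,"az":0},{"x":0,"y":0,"z":0,"ax":0,"ay":0,"az":0},{"x":0,"y":0,"z":0,"ax":0,"ay":0,"az":0},{"x":0,"y":0,"z":0,"ax":0,"ay":0,"az":0}]'

```text
time_s: 35.95
tool_pos: [0.4865, -0.2705, 0.1909]
tool_rot: [179.9, -0.0, 90.0]
force: [0.3, -0.9, -0.7]
grip_width: 0.0213
grasp_force: 15.0
```

Call:
jog_arm --motion '[{"x":0,"y":0,"z":0.1,"ax":0,"ay":0,"az":0},{"x":0,"y":0,"z":0,"ax":0,"ay":0,"az":0},{"x":0,"y":0,"z":0,"ax":0,"ay":0,"az":0},{"x":0,"y":0,"z":0,"ax":0,"ay":0,"az":0},{"x":0,"y":0,"z":0,"ax":0,"ay":0,"az":0}]'

```text
time_s: 36.45
tool_pos: [0.4866, -0.2706, 0.1908]
tool_rot: [179.9, -0.0, 90.0]
force: [-0.3, 0.6, 5.8]
grip_width: 0.0218
grasp_force: 15.0
```

Call:
jog_arm --motion '[{"x":0,"y":0,"z":0,"ax":0,"ay":0,"az":0},{"x":0,"y":0,"z":0,"ax":0,"ay":0,"az":0},{"x":0,"y":0,"z":0,"ax":0,"ay":0,"az":0},{"x":0,"y":0,"z":0,"ax":0,"ay":0,"az":0},{"x":0,"y":0,"z":0,"ax":0,"ay":0,"az":0}]' --claw 1

```text
time_s: 36.95
tool_pos: [0.4863, -0.2704, 0.1897]
tool_rot: [180.0, -0.0, 90.0]
force: [0.2, -0.2, -0.4]
grip_width: 0.0537
grasp_force: 0.0
```

Call:
jog_arm --motion '[{"x":0,"y":0,"z":0,"ax":0,"ay":0,"az":0},{"x":0,"y":0,"z":0,"ax":0,"ay":0,"az":0},{"x":0,"y":0,"z":0,"ax":0,"ay":0,"az":0},{"x":0,"y":0,"z":0,"ax":0,"ay":0,"az":0},{"x":0,"y":0,"z":-0.5,"ax":0,"ay":0,"az":0}]'

```text
time_s: 37.45
tool_pos: [0.486, -0.2702, 0.1944]
tool_rot: [-180.0, -0.0, 90.0]
force: [-0.3, -0.0, 0.1]
grip_width: 0.0856
grasp_force: 0.0
```

Call:
jog_arm --motion '[{"x":0,"y":0,"z":-2,"ax":0,"ay":0,"az":0},{"x":0,"y":0,"z":-3,"ax":0,"ay":0,"az":0},{"x":0,"y":0,"z":-3,"ax":0,"ay":0,"az":0},{"x":4,"y":0,"z":-2,"ax":0,"ay":0,"az":0},{"x":4,"y":0,"z":0,"ax":0,"ay":0,"az":0}]'

```text
time_s: 37.95
tool_pos: [0.4873, -0.1919, 0.2984]
tool_rot: [179.6, 0.1, 89.7]
force: [0.3, 1.0, 0.5]
grip_width: 0.0869
grasp_force: 0.0
```

Call:
jog_arm --motion '[{"x":4,"y":0,"z":0,"ax":0,"ay":0,"az":0},{"x":4,"y":0,"z":0,"ax":0,"ay":0,"az":0},{"x":0,"y":0,"z":0,"ax":0,"ay":0,"az":0},{"x":0,"y":0,"z":0,"ax":0,"ay":0,"az":0},{"x":0,"y":0,"z":0,"ax":0,"ay":0,"az":0}]'

```text
time_s: 38.45
tool_pos: [0.4862, -0.112, 0.2952]
tool_rot: [179.9, 0.0, 89.9]
force: [-0.1, -0.9, -0.6]
grip_width: 0.087
grasp_force: 0.0
```

```bash
python3 - <<'E'
from h import *
S,T=env.camera_params("scene"),env.camera_params("top");i=env.read_camera("scene");it=env.read_camera("top")
c=np.array([.4863,-.2706,.194]);print("knob home: scene",proj(knob(c),S).min(0),proj(knob(c),S).max(0),"top",proj(knob(c),T).min(0),proj(knob(c),T).max(0))
z=lambda im,x,y,w:cv2.resize(np.ascontiguousarray(im[y-w:y+w,x-w:x+w,::-1]),(390,390),interpolation=cv2.INTER_CUBIC)
cv2.imwrite("pics/z9.png",np.hstack([z(i,290,180,65),z(it,285,185,65)]))
E
```

```text
knob home: scene [289.1685 153.0899] [300.775  170.4971] top [284.1864 176.751 ] [297.7879 189.9802]
```

View pics/z9.png

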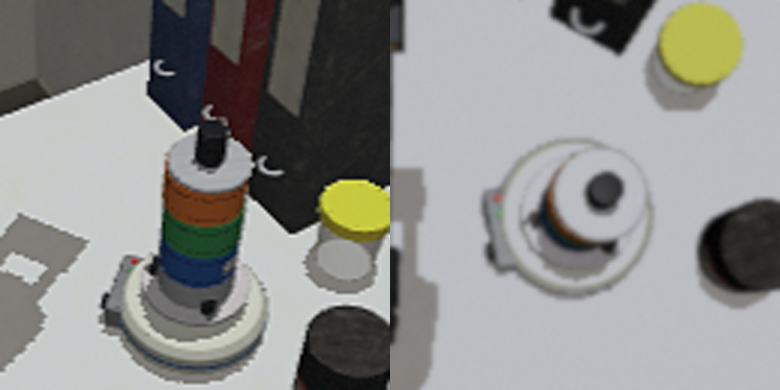

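The stack stands straight: the knob is at scene pixels (290–301, 154–170), matching the home prediction within about 1 px. The jar and cup are in place, and the arm is clear.

```bash
python3 -c "
from cell import env
print(env.sign_off())"
```

```text
the job is handed in; nothing more can be done
None
```

I built the stack on the pan in order (blue, green, orange, metal lid); the last pictures show it upright and fully seated, with the jar and cup still standing, and I handed it in at about 38.5 s (sign-off returned no verdict).

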